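Draw two filter cassettes from the bottom of the dispenser

ROBOT

A 6-joint arm with a two-finger parallel gripper is mounted at the origin on a cart in front of the work surface, level with it; the furniture and walls round the work are solid. World frame = base frame: x ahead of the robot, y to its left, z up, the work surface at z = 0. Lengths are in m, angles in rad, forces in N, time in s.
With the tool pointing down it reaches from about 0.375 to 0.9 m from the base axis. Payload 3.1 kg.
Tool frame: the origin (TCP) lies on the centre line of the jaws, within the pads' length; the fingertips stand ahead of it and the grasp point (between the pads) lies 3 mm ahead of it (robot.tip_reach is the z of the fingertips in the tool frame, in m); z points along the fingers, y is the line along which they close (so a half turn about z gives the same grasp; the last joint's range is limited). The gripper opens to 87 mm and grips with 3 to 60 N. Pads are 19 mm wide; open, the fingers measure 117 mm over their backs; the gripper's body (75 mm by 190 mm) begins 51 mm behind the grasp point.
Start: joints at [1.139, 0.527, 1.433, -0, 1.181, -0.178], TCP at [0.156, 0.605, 0.245] pointing down, gripper open.
Joint ranges: [-3.08, 3.08], [-0.75, 2.2], [0.22, 2.44], [-1.43, 4.57], [0, 2.65], [-2.85, 2.85]. Speed limits (rad/s): [2.79, 2.79, 3.14, 3.14, 3.14, 3.14].

INTERFACE

Orientations are given as a unit quaternion [x, y, z, w].
In Python, from rig import sensors, eyes, ticket, robot gives the robot as it stands.
- The arm moves only by the tool drive_tool, never from a script. Its argument "deltas" is a list that holds one entry, the list of rows, each a list of 6 numbers: the shift along the tool's x, y, z in mm, then the turn, a rotation vector about the tool's x, y, z in rad. A call has 1 to 8 rows; each row shifts and turns the commanded pose from where the row before left it, along the tool's axes as they then stand; what a row does not reach is not made up. A row lasts 1/12 s, in which the tool goes at most 41.7 mm and 7.16 degrees, less where a joint would pass 70% of its speed; a pose out of reach is approached as far as the arm can. A call is refused whole if a number of a shift passes 41.7 or a number of a turn 0.125, either way. A call with a gripper value outside its range is refused whole. "gripper" is the opening in per cent of the stroke, from 0 (shut) to 100 (fully open), set as the call begins (left out, the last holds). The fingers move at their own pace and stop on an object; "squeeze" is the grip in N (left out, the last holds). Time passes only in rows, so rows that do not move let the fingers close. It gives the time, the measured TCP pose, the force, the opening and the grip force at its end, in the units of the state.
- sensors.get_obs(): the state, without advancing time (a new reading comes with each control period).
- eyes.camera(name): name is "side" or "top" or "wrist"; returns a dict with "img" (400x640x3 uint8, red, green, blue), "fov_y" (degrees; the focal length in pixels is half the picture's height over the tangent of half this angle, whatever the lens; pixels are square), "cx", "cy" (the principal point, pixels), "xyz" and "attitude" of the camera in the world; the wrist camera has in their place "hand_eye" (4x4, takes a point from camera to tool coordinates, whose origin is the TCP and whose axes are the flange's). Camera axes: x right, y up, looking along -z (the intrinsics and any distortion apply to the point x, -y, -z); pixel columns grow to the right and rows downward; lengths in m; the calibration is good to about 2 mm. A picture is of the moment at which its call begins: read the wrist's pose just before it. There is no depth.
- ticket.hand_in(): hands the job in; it is judged then, once.
The state is a dict: "time": time; "q": joint angles; "joint_velocities": joint speeds; "joint_torque": joint torques, N m; "position": TCP position; "tool_rot": TCP orientation; "ft_force": force on the tool from outside, world axes, zero at the start; "moment": the same for the moment, N m; "grip_width": finger opening in m; "grip_force": force on a finger pad.
Only numpy, scipy, OpenCV 4.12 (cv2) and the standard library are available. Lean on these libraries where they do the work, as an engineer would, in place of code of your own. Each camera call takes 0.05 s, during which the arm holds its last target. There are 200 camera calls.

TASK

Turn the dispenser's star wheel by its black handle pins, anticlockwise and one click at a time, letting the stack drop into the empty pocket at every click, until the lowest cassette has come round to the open bay in the rim; take it out there and lay it flat, mesh face up, in one half of the divided tray. Then turn one more click and lay the next cassette in the other half the same way. Leave the wheel resting in that click with the other three cassettes in the dispenser, and leave the logbook, the tape and the tray where they are.

Things in the scene. Friction and masses are not known exactly. Their poses are not given: they have to be found in the camera images.
- dispenser: Fixed cassette dispenser. Origin on the wheel's vertical axis at the bench top; own x points from the bay to the far side, y to the left of that, z up. Round base of radius 100, deck at z = 20. Rim wall at radius 91 to 94, 6 mm above the deck, lowered to a 3 mm lip at the bay, the gap in the wall facing own -x over a nose (14 high, to 125 from the axis).
- bay (a point): Where a cassette stands in the open bay: centre of its underside, at (-67, 0, 20) in the dispenser's frame. Pinch it along the bay's radius (own x of the dispenser): one finger outside the lip, the other over the hub, which inside radius 44 is only 4 mm high above the deck (its centre screw, radius 9, 7 mm). Pockets are wider than cassettes: it may stand 3 mm off this point.
- magazine_foot (a point): Pocket under the magazine on the deck, at (33.5, 58, 20) in the dispenser's frame (60 deg from its +x). Above it a cage of six upright rods under a closed cap, which ends 104 mm above the bench, holds the stack; post behind it 146 mm from the wheel's axis. Cassettes can leave only under the rods' ends (12.5 mm above the deck), carried by the wheel.
- wheel (a joint): Angle of the six-armed aluminium star wheel (rad), growing anticlockwise seen from above, 0 at the start. Spring ball detent: it rests at multiples of 60 deg (1.047 rad); turning it over the crest halfway takes about 0.45 N m (4 N at a pin), past it the wheel pulls itself into the next click. One click takes a pocket from the magazine to 120 deg, a second to the bay (180 deg).
- wheel_axis (a point): On the wheel's axis at the top of its vanes (9 mm above the deck). U-shaped pockets, open outwards, 49 mm wide, centred 67 mm from the axis, at 0, 60, .. 300 deg from the dispenser's +x at each click; vanes between them carry the stack. Upright round black handle pins on the vane ends, at 30, 90, .. 330 deg, 113 mm from the axis, 12 diameter, free from z = 34 to 60 over the bench.
- sample_tray: Loose open steel tray, 210 (own x) x 130 (own y) x 18 high, walls and floor 2.5 thick, 0.6 kg, with one divider of the same height across the middle (at own x = 0), making a half at x = +52 and one at x = -52. Origin at the centre of the underside.
- cassette_1: Lowest at the start, in the wheel's pocket under the magazine. White plastic filter cassette, a round disc 44 diameter, 10 thick, about 0.03 kg, mesh face on top (+z). Origin at the centre of its underside.
- cassette_2: Second from the bottom in the magazine. White plastic filter cassette, a round disc 44 diameter, 10 thick, about 0.03 kg, mesh face on top (+z). Origin at the centre of its underside.
- cassette_3: Third from the bottom. White plastic filter cassette, a round disc 44 diameter, 10 thick, about 0.03 kg, mesh face on top (+z). Origin at the centre of its underside.
- cassette_4: Fourth from the bottom. White plastic filter cassette, a round disc 44 diameter, 10 thick, about 0.03 kg, mesh face on top (+z). Origin at the centre of its underside.
- cassette_5: Top one. White plastic filter cassette, a round disc 44 diameter, 10 thick, about 0.03 kg, mesh face on top (+z). Origin at the centre of its underside.
- logbook: Bystander: blue hardback logbook lying on the bench, 176 x 126 x 14, origin at the centre of its underside.
- black_tape: Bystander: roll of black tape, 72 diameter, 19 high, origin at the centre of its underside.

How it is judged:
On the way, in this order (a step that is already met when the one before it is completed fails the run):
1. the wheel has been turned one click and the stack has dropped: the second cassette lies in the pocket under the magazine (value of joint wheel between 0.9872 and 1.1072 rad and velocity of joint wheel between -0.15 and 0.15 rad/s and x of cassette_1 in the frame of dispenser between -0.0395 and -0.0275 m and y of cassette_1 in the frame of dispenser between 0.052 and 0.064 m and z of cassette_1 in the frame of dispenser between 0.017 and 0.0225 m and x of cassette_2 in the frame of dispenser between 0.0275 and 0.0395 m and y of cassette_2 in the frame of dispenser between 0.052 and 0.064 m and z of cassette_2 in the frame of dispenser between 0.017 and 0.0225 m), for 0.2 s.
2. one more click: the lowest cassette stands in the bay and the third has dropped into the wheel (value of joint wheel between 2.0344 and 2.1544 rad and velocity of joint wheel between -0.15 and 0.15 rad/s and x of cassette_1 in the frame of dispenser between -0.073 and -0.061 m and y of cassette_1 in the frame of dispenser between -0.006 and 0.006 m and z of cassette_1 in the frame of dispenser between 0.017 and 0.0225 m and x of cassette_2 in the frame of dispenser between -0.0395 and -0.0275 m and y of cassette_2 in the frame of dispenser between 0.052 and 0.064 m and z of cassette_2 in the frame of dispenser between 0.017 and 0.0225 m and x of cassette_3 in the frame of dispenser between 0.0275 and 0.0395 m and y of cassette_3 in the frame of dispenser between 0.052 and 0.064 m and z of cassette_3 in the frame of dispenser between 0.017 and 0.0225 m), for 0.2 s.
3. the first cassette lies flat in one half of the tray, let go, with the second not yet brought round (((x of cassette_1 in the frame of sample_tray between 0.018 and 0.087 m and y of cassette_1 in the frame of sample_tray between -0.046 and 0.046 m) or (x of cassette_1 in the frame of sample_tray between -0.087 and -0.018 m and y of cassette_1 in the frame of sample_tray between -0.046 and 0.046 m)) and z of cassette_1 in the frame of sample_tray between 0.0005 and 0.0045 m and angle between cassette_1's own z axis and vertical below 0.1 rad and contact force between the fingers and cassette_1 below 0.1 N and value of joint wheel between 2.0344 and 2.1544 rad and velocity of joint wheel between -0.15 and 0.15 rad/s), for 0.2 s.
4. one more click: the second cassette stands in the bay and the fourth has dropped into the wheel (((x of cassette_1 in the frame of sample_tray between 0.018 and 0.087 m and y of cassette_1 in the frame of sample_tray between -0.046 and 0.046 m) or (x of cassette_1 in the frame of sample_tray between -0.087 and -0.018 m and y of cassette_1 in the frame of sample_tray between -0.046 and 0.046 m)) and value of joint wheel between 3.0816 and 3.2016 rad and velocity of joint wheel between -0.15 and 0.15 rad/s and x of cassette_2 in the frame of dispenser between -0.073 and -0.061 m and y of cassette_2 in the frame of dispenser between -0.006 and 0.006 m and z of cassette_2 in the frame of dispenser between 0.017 and 0.0225 m and x of cassette_3 in the frame of dispenser between -0.0395 and -0.0275 m and y of cassette_3 in the frame of dispenser between 0.052 and 0.064 m and z of cassette_3 in the frame of dispenser between 0.017 and 0.0225 m and x of cassette_4 in the frame of dispenser between 0.0275 and 0.0395 m and y of cassette_4 in the frame of dispenser between 0.052 and 0.064 m and z of cassette_4 in the frame of dispenser between 0.017 and 0.0225 m), for 0.2 s.
At the end, for the whole second after the job is handed in: Cassettes 1 and 2 at rest, flat (0.1 rad), mesh up, on the floor of the tray, one in each half, tray flat on the bench. Wheel at rest three clicks from the start (within 0.06 rad), cassette 3 in the pocket between magazine and bay, 4 in the pocket under the magazine, 5 on top of it (within 6 mm) (((x of cassette_1 in the frame of sample_tray between 0.018 and 0.087 m and y of cassette_1 in the frame of sample_tray between -0.046 and 0.046 m and x of cassette_2 in the frame of sample_tray between -0.087 and -0.018 m and y of cassette_2 in the frame of sample_tray between -0.046 and 0.046 m) or (x of cassette_1 in the frame of sample_tray between -0.087 and -0.018 m and y of cassette_1 in the frame of sample_tray between -0.046 and 0.046 m and x of cassette_2 in the frame of sample_tray between 0.018 and 0.087 m and y of cassette_2 in the frame of sample_tray between -0.046 and 0.046 m)) and z of cassette_1 in the frame of sample_tray between 0.0005 and 0.0045 m and angle between each of cassette_1, cassette_2's own z axis and vertical below 0.1 rad and z of cassette_2 in the frame of sample_tray between 0.0005 and 0.0045 m and value of joint wheel between 3.0816 and 3.2016 rad and velocity of joint wheel between -0.15 and 0.15 rad/s and x of cassette_3 in the frame of dispenser between -0.0395 and -0.0275 m and y of cassette_3 in the frame of dispenser between 0.052 and 0.064 m and z of cassette_3 in the frame of dispenser between 0.017 and 0.0225 m and x of cassette_4 in the frame of dispenser between 0.0275 and 0.0395 m and y of cassette_4 in the frame of dispenser between 0.052 and 0.064 m and z of cassette_4 in the frame of dispenser between 0.017 and 0.0225 m and x of cassette_5 in the frame of dispenser between 0.0275 and 0.0395 m and y of cassette_5 in the frame of dispenser between 0.052 and 0.064 m and z of cassette_5 in the frame of dispenser between 0.027 and 0.034 m and linear speed of each of cassette_1, cassette_2 below 0.02 m/s and height (world z) of sample_tray between -0.003 and 0.004 m and angle between sample_tray's own z axis and vertical below 0.03 rad); the robot touches nothing.
It fails at once if the logbook is pushed away (moved more than 30 mm) (distance of logbook from where it was at the start of the episode above 0.03 m).
It fails at once if the black tape is pushed away (moved more than 30 mm) (distance of black_tape from where it was at the start of the episode above 0.03 m).
It fails at once if the tray is shoved away (moved more than 40 mm) (distance of sample_tray from where it was at the start of the episode above 0.04 m).
It also fails if it takes over 72 s, if anything falls off the work surface, if the arm or the gripper's body presses on something with over 40 N, if the wrist force passes 120 N, or if a joint passes its speed limit or range.

## Working session

There is one attempt and no reset: what is moved stays moved. The work goes in short steps, Python scripts to look and compute and a tool call to move; the robot and the scene stay as the last step left them, time stands still between calls to the robot, and variables do not carry over. Pictures are saved under pics/ and viewed, at most 10 in all, crops included, and the job is handed in when it is done.

Besides the shell and the picture viewer there is one more tool, called after "Call:" as name(argument=value, ...), one argument or row to a line, values as JSON. drive_tool: Moves the arm, as the interface text tells. Its arguments: {"type":"object","properties":{"deltas":{"type":"array"},"gripper":{"type":"number"},"squeeze":{"type":"number"}},"required":["deltas"]}

```bash
mkdir -p pics; cat > h.py <<'E'
from rig import sensors, eyes, ticket, robot
import cv2, numpy as np
from scipy.spatial.transform import Rotation as R
E
python3 - <<'E'
from h import *
for n in ("side","top"):
    c=eyes.camera(n); cv2.imwrite(f"pics/{n}0.png",c["img"][:,:,::-1]); print(n,{k:v for k,v in c.items() if k!="img"})
o=sensors.get_obs(); print(o); print(robot.tip_reach, [a for a in dir(robot) if a[0]!='_'])
E
```

```text
side {'fov_y': 42.42551103584064, 'cx': 324.5663205066762, 'cy': 198.66985639914998, 'xyz': array([ 0.63063838, -0.97339804,  0.58361353]), 'attitude': array([0.52478371, 0.01798156, 0.0107523 , 0.85097774])}
top {'fov_y': 45.2417743099134, 'cx': 320.16834816378565, 'cy': 207.29718148188348, 'xyz': array([0.43375305, 0.00878564, 1.1939836 ]), 'attitude': array([ 0.05444164, -0.04974095, -0.69643263,  0.71382318])}
{'time': 0.1, 'q': array([ 1.13950401e+00,  5.28355130e-01,  1.43376601e+00,  1.23817177e-05,
        1.18142511e+00, -1.78512224e-01]), 'joint_velocities': array([ 3.70146691e-04, -1.82863901e-03, -3.20900119e-03, -1.36070902e-03,
        2.54325243e-04, -9.60899348e-05]), 'joint_torque': array([ 4.85938926e-05, -4.40983915e+01, -1.77150106e+01,  6.34604436e-02,
        5.34234673e-02, -3.69483405e-05]), 'position': array([0.15602327, 0.6045732 , 0.24368316]), 'tool_rot': array([ 1.26056090e-01,  9.92022635e-01, -9.30025465e-04, -2.98695717e-04]), 'ft_force': array([-0.00634804,  0.35418036, -0.30612499]), 'moment': array([0.05315252, 0.00736953, 0.0318669 ]), 'grip_force': 0.0, 'grip_width': 0.08681373702328}
0.022 ['Unreachable', 'tip_reach']
```

View pics/top0.png

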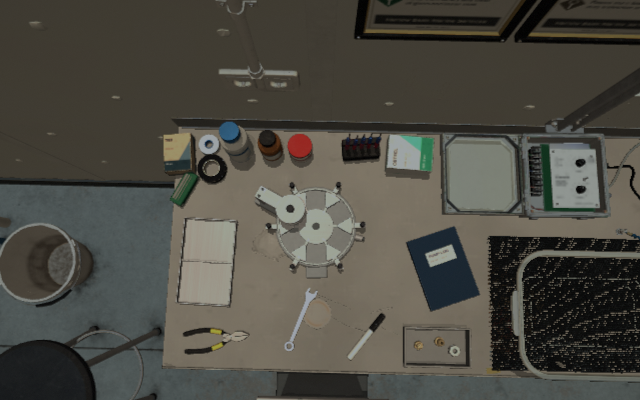

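View pics/side0.png

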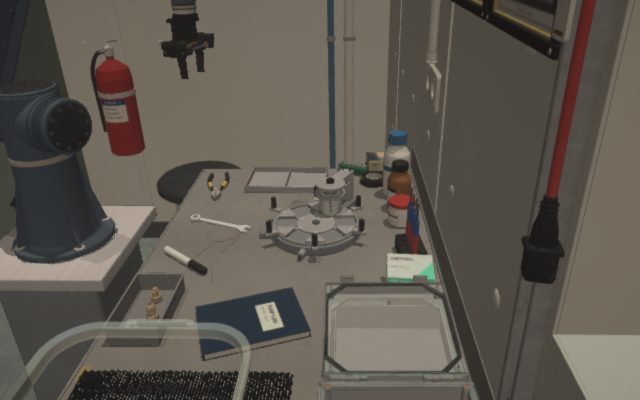

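The top view shows the tray at about (207,262), the dispenser hub at (316,226), the magazine at (290,208) and the nose at (316,270). The tape is at (212,168) and the logbook at (442,268). The side view agrees. Next I'll enlarge the dispenser and tray region.

```bash
cat >> h.py <<'E'
def ray(c,u,v,z,T=None):
    f=200/np.tan(np.radians(c["fov_y"]/2)); d=np.array([(u-c["cx"])/f,-(v-c["cy"])/f,-1.])
    if T is None: Rm,p=R.from_quat(c["attitude"]).as_matrix(),np.array(c["xyz"])
    else: Rm,p=T[:3,:3],T[:3,3]
    d=Rm@d; return p+d*(z-p[2])/d[2]
def proj(c,P,T=None):
    f=200/np.tan(np.radians(c["fov_y"]/2))
    if T is None: Rm,p=R.from_quat(c["attitude"]).as_matrix(),np.array(c["xyz"])
    else: Rm,p=T[:3,:3],T[:3,3]
    q=(np.atleast_2d(P)-p)@Rm; return np.c_[c["cx"]-f*q[:,0]/q[:,2], c["cy"]+f*q[:,1]/q[:,2]]
def wrist():
    o=sensors.get_obs(); c=eyes.camera("wrist"); T=np.eye(4); T[:3,:3]=R.from_quat(o["tool_rot"]).as_matrix(); T[:3,3]=o["position"]
    return c,T@np.array(c["hand_eye"]),o
E
python3 - <<'E'
from h import *
c=eyes.camera("top")
for n,(u,v),z in [("hub",(316,226),.027),("nose end",(316,275),.014),("mag cap",(290,208),.104),("tape",(212,168),.019)]: print(n,ray(c,u,v,z).round(3))
for p in [(184,219),(238,221),(232,306),(179,302)]: print("tray",ray(c,*p,.018).round(3))
cv2.imwrite("pics/crop.png",cv2.resize(c["img"][170:315,170:370,::-1],None,fx=4,fy=4,interpolation=cv2.INTER_CUBIC))
c,T,o=wrist(); print(np.array(c["hand_eye"]).round(3),c["fov_y"],c["cx"],c["cy"])
E
```

```text
hub [0.561 0.028 0.027]
nose end [0.442 0.025 0.014]
mag cap [0.592 0.087 0.104]
tape [0.701 0.293 0.019]
tray [0.571 0.355 0.018]
tray [0.569 0.221 0.018]
tray [0.363 0.225 0.018]
tray [0.369 0.353 0.018]
[[-0.001  0.968  0.25   0.068]
 [ 1.     0.001 -0.    -0.   ]
 [-0.     0.25  -0.968 -0.141]
 [ 0.     0.     0.     1.   ]] 59.02667181487933 319.30206280611407 197.55777976840864
```

View pics/crop.png

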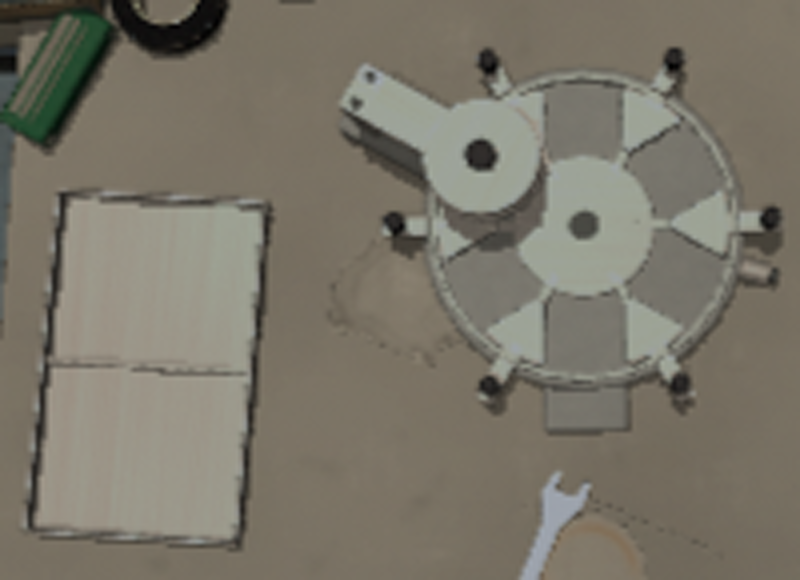

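Pin tops in the crop are at (487,60), (674,58), (768,218), (681,383), (489,383) and (394,223), and the bay nose points down. I'll fit the dispenser and tray poses from these.

```bash
cat >> h.py <<'E'
def fit(P,W):  # rigid 2D model P -> world W
    P,W=np.array(P),np.array(W)[:,:2]; a,b=P-P.mean(0),W-W.mean(0)
    th=np.arctan2((a[:,0]*b[:,1]-a[:,1]*b[:,0]).sum(),(a*b).sum()); M=np.array([[np.cos(th),-np.sin(th)],[np.sin(th),np.cos(th)]])
    t=W.mean(0)-M@P.mean(0); return t,th,(W-P@M.T-t)
def rows(targets, n, start=None):
    """targets: list of (x,y,z,yaw_of_tool_y); n rows each; prints rounded rows"""
    o=sensors.get_obs(); p=o["position"].copy(); Rm=R.from_quat(o["tool_rot"]) if start is None else None
    p0=p.copy(); out=[]
    y0=Rm.as_matrix()[:2,1]; y0=np.arctan2(y0[1],y0[0])
    mat=lambda a:np.c_[[-np.sin(a),np.cos(a),0],[np.cos(a),np.sin(a),0],[0,0,-1.]]
    cur=Rm.as_matrix(); px,ya=p0,y0; pc=p0.copy(); yc=y0; first=True
    for t,k in zip(targets,n):
        for i in range(1,k+1):
            pt=px+(np.array(t[:3])-px)*i/k; yt=ya+(t[3]-ya)*i/k
            d=cur.T@(pt-pc); d=np.round(d*1000); dz=-np.round(yt-yc,3)
            r=[0,0,dz]
            if first: r=(R.from_matrix(cur.T@mat(yc-dz))).as_rotvec().round(3).tolist(); first=False
            out.append([int(v) for v in d]+[float(v) for v in r]); pc=pc+cur@(d/1000)
            yc-=dz; cur=mat(yc)
        px,ya=np.array(t[:3]),t[3]
    for i in range(0,len(out),8): print(str([out[i:i+8]]).replace(" ","").replace("-0.0,","0,").replace("0.0,","0,"))
E
python3 - <<'E'
from h import *
c=eyes.camera("top")
s=lambda p:(p[0]/4+170-.4,p[1]/4+170-.4)
W=[ray(c,*s(p),.060) for p in [(487,60),(674,58),(768,218),(681,383),(489,383),(394,223)]]
a=np.radians([30,-30,-90,-150,150,90]); t,th,r=fit(.113*np.c_[np.cos(a),np.sin(a)],W); print("disp",t,th,(r*1e3).round(1).tolist())
W=[ray(c,*s(p),.018) for p in [(62,193),(268,203),(240,545),(28,528)]]
t2,th2,r=fit([(.105,.065),(.105,-.065),(-.105,-.065),(-.105,.065)],W); print("tray",t2,th2,(r*1e3).round(1).tolist())
M=np.array([[np.cos(th),-np.sin(th)],[np.sin(th),np.cos(th)]])
for k,p in {"pin210":.113*np.array([-.866,-.5]),"bay":(-.067,0),"mag":(.0335,.058)}.items(): print(k,t+M@p)
q=t+M@(.113*np.array([-.866,-.5]))
rows([(q[0]-.03,q[1]+.02,.22,th-np.pi/6)],[22])
E
```

```text
disp [0.56056768 0.02940001] 0.0377679441077165 [[-0.6, -0.4], [-0.9, 0.1], [-0.7, 2.6], [0.7, -0.4], [2.1, -0.7], [-0.6, -1.2]]
tray [0.46955785 0.2914861 ] -0.034222444897067696 [[-2.9, -0.9], [-1.5, 1.4], [1.0, 0.5], [3.4, -1.0]]
pin210 [ 0.46491284 -0.03075471]
bay [0.49361546 0.02687016]
mag [0.59185377 0.08862357]
[[[-19,-24,1,-0.001,0,0.082],[-21,-22,1,0,0,0.082],[-23,-21,1,0,0,0.082],[-25,-18,1,0,0,0.082],[-26,-17,1,0,0,0.082],[-27,-14,2,0,0,0.082],[-28,-12,1,0,0,0.082],[-29,-9,1,0,0,0.082]]]
[[[-30,-8,1,0,0,0.082],[-31,-4,1,0,0,0.082],[-30,-3,1,0,0,0.082],[-31,1,1,0,0,0.082],[-31,3,1,0,0,0.082],[-30,5,1,0,0,0.082],[-30,8,1,0,0,0.082],[-29,10,2,0,0,0.082]]]
[[[-28,12,1,0,0,0.082],[-27,15,1,0,0,0.082],[-25,17,1,0,0,0.082],[-24,19,1,0,0,0.082],[-23,21,1,0,0,0.082],[-21,22,1,0,0,0.082]]]
```

Call:
drive_tool(
  deltas=[
    [[-19,-24,1,0,0,0.082],[-21,-22,1,0,0,0.082],[-23,-21,1,0,0,0.082],[-25,-18,1,0,0,0.082],[-26,-17,1,0,0,0.082],[-27,-14,2,0,0,0.082],[-28,-12,1,0,0,0.082],[-29,-9,1,0,0,0.082]],
  ],
  gripper=30,
)

```text
time: 0.92
position: [0.2579, 0.3804, 0.2356]
tool_rot: [0.441, 0.898, 0.0, 0.0]
ft_force: [0.2, -0.5, -0.1]
grip_width: 0.0419
grip_force: 0.0
```

Call:
drive_tool(
  deltas=[
    [[-30,-8,1,0,0,0.082],[-31,-4,1,0,0,0.082],[-30,-3,1,0,0,0.082],[-31,1,1,0,0,0.082],[-31,3,1,0,0,0.082],[-30,5,1,0,0,0.082],[-30,8,1,0,0,0.082],[-29,10,2,0,0,0.082]],
  ],
)

```text
time: 1.58
position: [0.3601, 0.1556, 0.2268]
tool_rot: [0.706, 0.708, 0.0, 0.0]
ft_force: [0.7, -0.1, -0.3]
grip_width: 0.0262
grip_force: 0.0
```

Call:
drive_tool(
  deltas=[
    [[-28,12,1,0,0,0.082],[-27,15,1,0,0,0.082],[-25,17,1,0,0,0.082],[-24,19,1,0,0,0.082],[-23,21,1,0,0,0.082],[-21,22,1,0,0,0.082],[0,0,0,0,0,0],[0,0,0,0,0,0]],
  ],
)

```text
time: 2.25
position: [0.4354, -0.0119, 0.2205]
tool_rot: [0.857, 0.515, 0.0, 0.0]
ft_force: [-0.3, 0.1, -0.4]
grip_width: 0.0259
grip_force: 0.0
```

```bash
python3 - <<'E'
from h import *
c,T,o=wrist(); cv2.imwrite("pics/w1.png",c["img"][:,:,::-1]); print(o["position"],o["tool_rot"])
t=np.array([.5606,.0294]);th=.0378
for k in (30,90,150,210,270,330): print(k,proj(c,[[*(t+.113*np.array([np.cos(th+np.radians(k)),np.sin(th+np.radians(k))])),.06]],T).round(0))
print(proj(c,[[*t,.027]],T))
np.save("w1T.npy",T)
E
```

```text
[ 0.43540371 -0.01190859  0.22053324] [8.57159202e-01 5.15051520e-01 1.73358953e-04 7.09824000e-05]
30 [[519. -70.]]
90 [[366. -69.]]
150 [[292.  72.]]
210 [[359. 189.]]
270 [[488. 189.]]
330 [[572.  71.]]
[[420.74427361  74.63671361]]
```

View pics/w1.png

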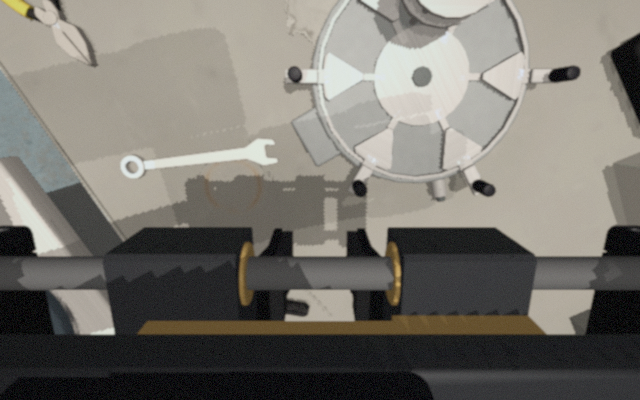

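The wrist view puts the hub at (421,76) and the pins at (295,74), (359,187), (485,187) and (573,72). These match the predictions to about 3 px, so the pose is confirmed. Next I'll compute the approach and the arc.

```bash
cat >> h.py <<'E'
D=np.array([.5606,.0294]);TH=.0378
def dp(x,y): c,s=np.cos(TH),np.sin(TH); return D+np.array([c*x-s*y,s*x+c*y])
def pol(a,r=.113): a=np.radians(a); return dp(r*np.cos(a),r*np.sin(a))
YP=TH-np.pi/6
E
python3 - <<'E'
from h import *
p=pol(210)
ts=[(*p,.11,YP),(*p,.062,YP)]; n=[5,3]
arc=[(*pol(210+60*i/16),.062,YP) for i in range(1,17)]
rows(ts+arc,n+[1]*16)
E
```

```text
[[[-1,7,22,-0.001,0,-0.0],[0,8,22,0,0,-0.0],[-1,7,22,0,0,-0.001],[-1,7,22,0,0,0.0],[0,7,22,0,0,-0.0],[0,0,16,0,0,-0.0],[0,0,16,0,0,-0.0],[0,0,16,0,0,-0.0]]]
[[[-4,7,0,0,0,-0.0],[-3,7,0,0,0,-0.0],[-3,7,0,0,0,-0.0],[-2,7,0,0,0,-0.0],[-1,7,0,0,0,-0.0],[-2,7,0,0,0,-0.0],[0,8,0,0,0,-0.0],[-1,7,0,0,0,-0.0]]]
[[[1,7,0,0,0,-0.0],[0,8,0,0,0,-0.0],[2,7,0,0,0,-0.0],[1,7,0,0,0,-0.0],[2,7,0,0,0,-0.0],[3,7,0,0,0,-0.0],[3,7,0,0,0,-0.0],[4,6,0,0,0,-0.0]]]
```

Call:
drive_tool(
  deltas=[
    [[-1,7,22,0,0,0],[0,8,22,0,0,0],[-1,7,22,0,0,0],[-1,7,22,0,0,0],[0,7,22,0,0,0],[0,0,16,0,0,0],[0,0,16,0,0,0],[0,0,16,0,0,0]],
  ],
)

```text
time: 2.97
position: [0.4643, -0.0284, 0.0619]
tool_rot: [0.856, 0.517, -0.0, -0.001]
ft_force: [-0.6, -0.5, -0.4]
grip_width: 0.0262
grip_force: 0.0
```

Call:
drive_tool(
  deltas=[
    [[0,0,0,0,0,0],[0,0,0,0,0,0]],
  ],
)

```text
time: 3.13
position: [0.464, -0.0286, 0.0623]
tool_rot: [0.856, 0.517, -0.001, -0.001]
ft_force: [0.4, -0.4, 0.6]
grip_width: 0.0261
grip_force: 0.0
```

Call:
drive_tool(
  deltas=[
    [[-4,7,0,0,0,0],[-3,7,0,0,0,0],[-3,7,0,0,0,0],[-2,7,0,0,0,0],[-1,7,0,0,0,0],[-2,7,0,0,0,0],[0,8,0,0,0,0],[-1,7,0,0,0,0]],
  ],
)

```text
time: 3.8
position: [0.5048, -0.0707, 0.063]
tool_rot: [0.856, 0.517, -0.003, -0.003]
ft_force: [-5.3, -1.8, -0.4]
grip_width: 0.0258
grip_force: 2.3
```

Call:
drive_tool(
  deltas=[
    [[1,7,0,0,0,0],[0,8,0,0,0,0],[2,7,0,0,0,0],[1,7,0,0,0,0],[2,7,0,0,0,0],[3,7,0,0,0,0],[3,7,0,0,0,0],[4,6,0,0,0,0]],
  ],
)

```text
time: 4.47
position: [0.567, -0.0831, 0.0628]
tool_rot: [0.857, 0.516, 0.001, 0.001]
ft_force: [0.3, -0.5, -0.1]
grip_width: 0.026
grip_force: 0.0
```

Call:
drive_tool(
  deltas=[
    [[0,0,0,0,0,0],[0,0,0,0,0,0],[0,0,0,0,0,0],[0,0,0,0,0,0]],
  ],
)

```text
time: 4.8
position: [0.5645, -0.0825, 0.0624]
tool_rot: [0.856, 0.516, -0.0, -0.0]
ft_force: [0.2, 0.3, -0.2]
grip_width: 0.0264
grip_force: 0.0
```

Call:
drive_tool(
  deltas=[
    [[0,0,-30,0,0,0],[0,0,-20,0,0,0],[0,0,0,0,0,0],[0,0,0,0,0,0]],
  ],
)

```text
time: 5.13
position: [0.5654, -0.083, 0.1136]
tool_rot: [0.856, 0.516, 0.001, 0.001]
ft_force: [-0.5, -0.9, -1.0]
grip_width: 0.0261
grip_force: 0.0
```

```bash
python3 - <<'E'
from h import *
a=eyes.camera("top");b=eyes.camera("side")
A=cv2.resize(a["img"][180:290,250:375,::-1],(500,440),interpolation=cv2.INTER_CUBIC)
B=cv2.resize(b["img"][160:280,250:375,::-1],(300,288),interpolation=cv2.INTER_CUBIC)
I=np.zeros((440,800,3),np.uint8);I[:,:500]=A;I[:288,500:]=B;cv2.imwrite("pics/c1.png",I)
print(sensors.get_obs()["position"])
p=pol(210)
arc=[(*pol(210+60*i/16),.062,YP) for i in range(1,17)]
rows([(*p,.112,YP)],[8])
E
```

```text
[ 0.56421701 -0.08259508  0.11201523]
[[[0,-14,0,-0.001,0,0.0],[0,-14,0,0,0,-0.0],[0,-14,0,0,0,-0.0],[0,-14,0,0,0,-0.0],[0,-14,0,0,0,-0.0],[0,-14,0,0,0,-0.0],[0,-14,0,0,0,-0.0],[-1,-14,0,0,0,-0.0]]]
```

View pics/c1.png

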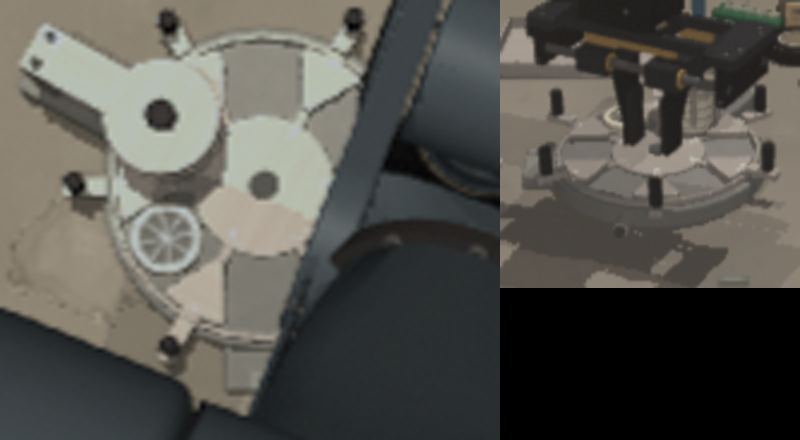

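The first click worked. Cassette 1 is in the 120° pocket at crop (165,238) and the pins are on their click positions. Second click next.

Call:
drive_tool(
  deltas=[
    [[0,-14,0,0,0,0],[0,-14,0,0,0,0],[0,-14,0,0,0,0],[0,-14,0,0,0,0],[0,-14,0,0,0,0],[0,-14,0,0,0,0],[0,-14,0,0,0,0],[0,-14,0,0,0,0]],
  ],
)

```text
time: 5.9
position: [0.4644, -0.0299, 0.1115]
tool_rot: [0.857, 0.516, -0.001, -0.001]
ft_force: [0.3, -0.5, -0.3]
grip_width: 0.0261
grip_force: 0.0
```

Call:
drive_tool(
  deltas=[
    [[0,0,0,0,0,0],[0,0,15,0,0,0],[0,0,20,0,0,0],[0,0,15,0,0,0],[0,0,0,0,0,0]],
  ],
)

```text
time: 6.32
position: [0.465, -0.0304, 0.0599]
tool_rot: [0.857, 0.516, -0.002, -0.002]
ft_force: [-0.6, 0.4, 0.1]
grip_width: 0.0259
grip_force: 0.0
```

Call:
drive_tool(
  deltas=[
    [[-4,7,0,0,0,0],[-3,7,0,0,0,0],[-3,7,0,0,0,0],[-2,7,0,0,0,0],[-1,7,0,0,0,0],[-2,7,0,0,0,0],[0,8,0,0,0,0],[-1,7,0,0,0,0]],
  ],
)

```text
time: 6.98
position: [0.5061, -0.0715, 0.0626]
tool_rot: [0.856, 0.516, -0.003, -0.003]
ft_force: [-4.3, -0.4, -1.3]
grip_width: 0.0258
grip_force: 2.1
```

Call:
drive_tool(
  deltas=[
    [[1,7,0,0,0,0],[0,8,0,0,0,0],[2,7,0,0,0,0],[1,7,0,0,0,0],[2,7,0,0,0,0],[3,7,0,0,0,0],[3,7,0,0,0,0],[4,6,0,0,0,0]],
  ],
)

```text
time: 7.65
position: [0.5679, -0.0836, 0.0629]
tool_rot: [0.857, 0.516, 0.001, 0.001]
ft_force: [-0.3, -0.5, 0.1]
grip_width: 0.026
grip_force: 0.0
```

Call:
drive_tool(
  deltas=[
    [[0,0,0,0,0,0],[0,0,0,0,0,0],[0,0,0,0,0,0],[0,0,0,0,0,0]],
  ],
)

```text
time: 7.98
position: [0.5654, -0.083, 0.0624]
tool_rot: [0.856, 0.516, -0.0, -0.0]
ft_force: [-0.4, 0.8, -0.2]
grip_width: 0.0259
grip_force: 0.0
```

Call:
drive_tool(
  deltas=[
    [[0,0,-30,0,0,0],[0,0,-30,0,0,0],[0,0,-30,0,0,0],[0,0,-20,0,0,0],[0,0,0,0,0,0],[0,0,0,0,0,0]],
  ],
)

```text
time: 8.48
position: [0.5662, -0.0834, 0.1738]
tool_rot: [0.856, 0.516, 0.001, 0.001]
ft_force: [-0.3, 0.3, -0.9]
grip_width: 0.0262
grip_force: 0.0
```

```bash
python3 - <<'E'
from h import *
b=dp(-.067,0); y=TH-np.radians(17)
print(sensors.get_obs()["position"],b,y)
rows([(b[0]-.05,b[1]-.02,.172,y)],[8])
E
```

```text
[ 0.56619603 -0.08341689  0.17378387] [0.49364786 0.026868  ] -0.25890597283903605
[[[3,-19,0,0.003,0,-0.028],[3,-19,0,0,0,-0.029],[4,-18,1,0,0,-0.028],[4,-19,0,0,0,-0.029],[5,-18,0,0,0,-0.028],[6,-18,0,0,0,-0.028],[6,-18,1,0,0,-0.029],[6,-18,0,0,0,-0.028]]]
```

```bash
python3 - <<'E'
from h import *
y=TH-np.radians(17)
rows([(.478,-.033,.172,y)],[7])
E
```

```text
[[[0,-15,0,0.003,0,-0.032],[1,-14,0,0,0,-0.033],[2,-14,1,0,0,-0.032],[2,-15,0,0,0,-0.033],[2,-14,0,0,0,-0.032],[3,-14,0,0,0,-0.033],[3,-14,1,0,0,-0.032]]]
```

Call:
drive_tool(
  deltas=[
    [[0,-15,0,0.002,0,-0.032],[1,-14,0,0,0,-0.033],[2,-14,1,0,0,-0.032],[2,-15,0,0,0,-0.033],[2,-14,0,0,0,-0.032],[3,-14,0,0,0,-0.033],[3,-14,1,0,0,-0.032],[0,0,0,0,0,0]],
  ],
  gripper=75,
)

```text
time: 9.15
position: [0.4733, -0.0312, 0.1689]
tool_rot: [0.792, 0.61, -0.003, -0.005]
ft_force: [0.0, 0.5, -0.4]
grip_width: 0.0637
grip_force: 0.0
```

Call:
drive_tool(
  deltas=[
    [[0,0,0,0,0,0],[0,0,0,0,0,0],[0,0,0,0,0,0]],
  ],
)

```text
time: 9.4
position: [0.4792, -0.0338, 0.1704]
tool_rot: [0.793, 0.61, -0.0, -0.001]
ft_force: [-0.7, -0.3, 0.1]
grip_width: 0.0649
grip_force: 0.0
```

```bash
python3 - <<'E'
from h import *
c,T,o=wrist(); im=c["img"][:,:,::-1].copy(); print(o["position"])
for P in ([*dp(-.067,0),.03],[*D,.027],[*pol(210),.06]): 
    q=proj(c,[P],T)[0]; print(q.round(1)); cv2.circle(im,tuple(int(v) for v in q.round()),2,(0,0,255),-1)
a=np.arange(0,6.3,.05); b=dp(-.067,0); ring=proj(c,np.c_[b[0]+.022*np.cos(a),b[1]+.022*np.sin(a),a*0+.03],T)
cv2.polylines(im,[ring.round().astype(int)],True,(0,255,0),1)
cv2.imwrite("pics/w2.png",im)
E
```

```text
[ 0.47917751 -0.03378548  0.17044353]
[317.5 113.6]
[400.7  87.2]
[299.9 202.2]
```

View pics/w2.png

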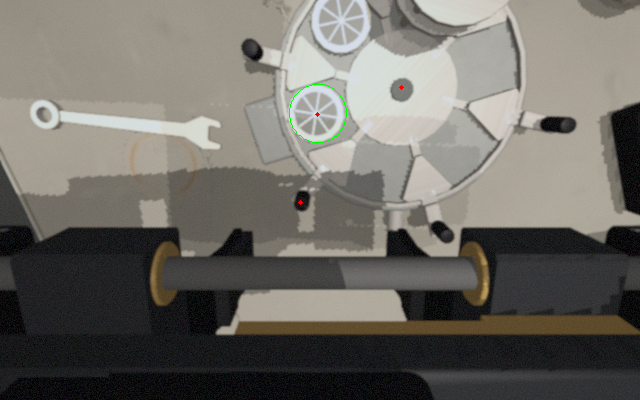

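Cassette 1 stands exactly on the predicted bay ring at (317,114), and cassette 2 is in the pocket before it at (341,20). Next I'll approach and grasp.

```bash
python3 - <<'E'
from h import *
b=dp(-.067,0); y=TH-np.radians(17)
rows([(*b,.10,y),(*b,.048,y)],[5,6])
t=np.array([.4696,.2915]);a=-.0342;M=np.array([[np.cos(a),-np.sin(a)],[np.sin(a),np.cos(a)]])
print(t+M@[.052,0],t+M@[-.052,0])
E
```

```text
[[[12,0,14,-0.001,0,-0.0],[13,-1,14,0,0,-0.0],[12,0,14,0,0,-0.001],[13,0,14,0,0,0.0],[12,-1,15,0,0,0.0],[0,0,8,0,0,0.0],[0,0,9,0,0,0.0],[0,0,9,0,0,0.0]]]
[[[0,0,8,0,0,0.0],[0,0,9,0,0,0.0],[0,0,9,0,0,0.0]]]
[0.52156959 0.28972195] [0.41763041 0.29327805]
```

Call:
drive_tool(
  deltas=[
    [[12,0,14,0,0,0],[13,-1,14,0,0,0],[12,0,14,0,0,0],[13,0,14,0,0,0],[12,-1,15,0,0,0],[0,0,8,0,0,0],[0,0,9,0,0,0],[0,0,9,0,0,0]],
  ],
)

```text
time: 10.12
position: [0.4925, 0.0268, 0.0732]
tool_rot: [0.793, 0.61, -0.0, -0.001]
ft_force: [-0.5, -0.4, 0.1]
grip_width: 0.0649
grip_force: 0.0
```

Call:
drive_tool(
  deltas=[
    [[0,0,8,0,0,0],[0,0,8,0,0,0],[0,0,4,0,0,0],[0,0,0,0,0,0],[0,0,0,0,0,0],[0,0,0,0,0,0]],
  ],
)

```text
time: 10.62
position: [0.4922, 0.0272, 0.054]
tool_rot: [0.793, 0.61, -0.0, -0.001]
ft_force: [0.6, 0.5, 0.1]
grip_width: 0.0653
grip_force: 0.0
```

Call:
drive_tool(
  deltas=[
    [[0,0,4,0,0,0],[0,0,2,0,0,0],[0,0,0,0,0,0],[0,0,0,0,0,0]],
  ],
)

```text
time: 10.95
position: [0.4918, 0.0274, 0.0477]
tool_rot: [0.792, 0.61, -0.0, -0.001]
ft_force: [0.7, 0.2, -0.2]
grip_width: 0.0656
grip_force: 0.0
```

Call:
drive_tool(
  deltas=[
    [[0,0,0,0,0,0],[0,0,0,0,0,0],[0,0,0,0,0,0],[0,0,0,0,0,0],[0,0,0,0,0,0],[0,0,0,0,0,0]],
  ],
  gripper=40,
  squeeze=15,
)

```text
time: 11.45
position: [0.4922, 0.0273, 0.0478]
tool_rot: [0.793, 0.61, -0.0, -0.001]
ft_force: [0.7, 0.2, 1.4]
grip_width: 0.0432
grip_force: 15.0
```

Call:
drive_tool(
  deltas=[
    [[0,0,-5,0,0,0],[0,0,-10,0,0,0],[0,0,-20,0,0,0],[0,0,-25,0,0,0],[0,0,-25,0,0,0],[0,0,-15,0,0,0],[0,0,0,0,0,0]],
  ],
)

```text
time: 12.03
position: [0.4938, 0.0271, 0.1515]
tool_rot: [0.792, 0.61, 0.002, 0.002]
ft_force: [0.1, -0.3, -0.5]
grip_width: 0.0427
grip_force: 15.0
```

```bash
python3 - <<'E'
from h import *
y=TH-np.radians(17)
o=sensors.get_obs();print(o["position"],o["grip_width"])
rows([(.4176,.2933,.148,y),(.4176,.2933,.060,y)],[12,4])
E
```

```text
[0.49382394 0.02708996 0.15146945] 0.04272074905721832
[[[20,-12,0,0.005,-0.001,0.0],[20,-12,1,0,0,0.0],[19,-11,0,0,0,0.0],[20,-12,0,0,0,0.0],[20,-12,0,0,0,0.0],[20,-12,1,0,0,0.0],[20,-12,0,0,0,0.0],[20,-12,0,0,0,0.0]]]
[[[19,-11,1,0,0,0.0],[20,-12,0,0,0,0.0],[20,-12,0,0,0,0.0],[20,-12,0,0,0,0.0],[0,0,22,0,0,0.0],[0,0,22,0,0,0.0],[0,0,22,0,0,0.0],[0,0,22,0,0,0.0]]]
```

Call:
drive_tool(
  deltas=[
    [[10,-6,0,0,0,0],[20,-12,0,0,0,0],[20,-12,0,0,0,0],[20,-12,0,0,0,0],[20,-12,0,0,0,0],[20,-12,0,0,0,0],[20,-12,0,0,0,0],[20,-12,0,0,0,0]],
  ],
)

```text
time: 12.7
position: [0.4411, 0.1967, 0.1467]
tool_rot: [0.792, 0.61, -0.002, -0.002]
ft_force: [1.0, -0.2, -1.1]
grip_width: 0.0428
grip_force: 15.0
```

Call:
drive_tool(
  deltas=[
    [[20,-12,0,0,0,0],[20,-12,0,0,0,0],[20,-12,0,0,0,0],[18,-10,0,0,0,0],[10,-6,0,0,0,0],[0,0,0,0,0,0],[0,0,0,0,0,0]],
  ],
)

```text
time: 13.28
position: [0.4147, 0.2937, 0.1473]
tool_rot: [0.792, 0.611, -0.002, -0.001]
ft_force: [0.1, -0.2, -0.7]
grip_width: 0.043
grip_force: 15.0
```

```bash
python3 - <<'E'
from h import *
c,T,o=wrist(); im=c["img"][:,:,::-1].copy(); print(o["position"],o["grip_width"])
s=eyes.camera("side")["img"][60:240,170:410,::-1]
I=np.zeros((400,800,3),np.uint8); I[:,:400]=cv2.resize(im,(400,250))[:,:].repeat(1,0)[np.clip(np.arange(400),0,249)]; I[:300,400:]=cv2.resize(s,(400,300))
cv2.imwrite("pics/w3.png",I)
E
```

```text
[0.41466781 0.29369504 0.14734965] 0.04296450832385394
```

View pics/w3.png

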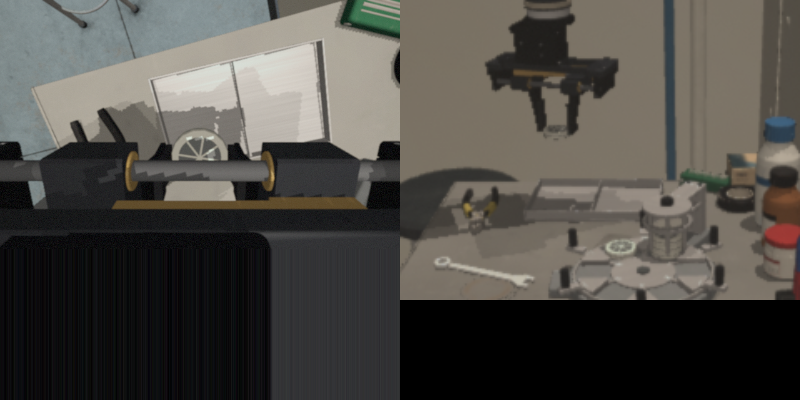

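```bash
python3 - <<'E'
from h import *
c,T,o=wrist()
t=np.array([.4696,.2915]);a=-.0342;M=np.array([[np.cos(a),-np.sin(a)],[np.sin(a),np.cos(a)]])
for n,p,u in [("near-left",(-.105,.065),(243,126)),("far-left",(.105,.065),(515,66)),("div",(0,.065),(373,101))]: print(n,t+M@p,ray(c,*u,.018,T)[:2])
y=TH-np.radians(17)
rows([(.4176,.2933,.05,y)],[6])
E
```

```text
near-left [0.36688397 0.36005229] [0.37325154 0.35919791]
far-left [0.57676117 0.35287169] [0.57592314 0.34923023]
div [0.47182257 0.35646199] [0.47172547 0.35177542]
[[[0,0,16,-0.003,0,0.0],[0,1,17,0,0,-0.0],[1,0,16,0,0,-0.001],[0,0,16,0,0,0.0],[0,0,17,0,0,-0.0],[0,1,16,0,0,-0.0]]]
```

Call:
drive_tool(
  deltas=[
    [[0,2,16,0,0,0],[-1,3,18,0,0,0],[-1,0,18,0,0,0],[0,0,18,0,0,0],[0,0,18,0,0,0],[0,0,14,0,0,0],[0,0,6,0,0,0],[0,0,0,0,0,0]],
  ],
)

```text
time: 14.1
position: [0.4195, 0.2894, 0.0389]
tool_rot: [0.793, 0.609, -0.002, -0.001]
ft_force: [-0.3, 0.2, -1.3]
grip_width: 0.0427
grip_force: 15.0
```

Call:
drive_tool(
  deltas=[
    [[0,0,0,0,0,0],[0,0,0,0,0,0]],
  ],
)

```text
time: 14.27
position: [0.4206, 0.2905, 0.0409]
tool_rot: [0.793, 0.61, 0.0, -0.001]
ft_force: [-0.6, -0.5, 0.5]
grip_width: 0.0429
grip_force: 15.0
```

Call:
drive_tool(
  deltas=[
    [[0,-1,4,0,0,0],[0,0,4,0,0,0],[0,0,2,0,0,0],[0,0,0,0,0,0],[0,0,0,0,0,0]],
  ],
)

```text
time: 14.68
position: [0.4189, 0.2909, 0.0303]
tool_rot: [0.792, 0.61, -0.0, -0.001]
ft_force: [-0.1, -0.7, 1.6]
grip_width: 0.043
grip_force: 15.0
```

Call:
drive_tool(
  deltas=[
    [[0,0,0,0,0,0],[0,0,0,0,0,0],[0,0,0,0,0,0],[0,0,0,0,0,0],[0,0,0,0,0,0]],
  ],
  gripper=60,
)

```text
time: 15.1
position: [0.4188, 0.2908, 0.03]
tool_rot: [0.792, 0.61, -0.0, -0.001]
ft_force: [-0.8, 0.1, -0.4]
grip_width: 0.0521
grip_force: 0.0
```

Call:
drive_tool(
  deltas=[
    [[0,0,-10,0,0,0],[0,0,-25,0,0,0],[0,0,-35,0,0,0],[0,0,-35,0,0,0],[0,0,0,0,0,0],[0,0,0,0,0,0]],
  ],
)

```text
time: 15.6
position: [0.4204, 0.2914, 0.1378]
tool_rot: [0.792, 0.61, 0.002, -0.0]
ft_force: [0.4, -0.2, -0.6]
grip_width: 0.0524
grip_force: 0.0
```

```bash
python3 - <<'E'
from h import *
print(sensors.get_obs()["position"])
p=pol(210)
rows([(*p,.112,YP)],[16])
E
```

```text
[0.42042764 0.29137879 0.13777247]
[[[-19,8,2,0.003,-0.004,0.014],[-18,8,1,0,0,0.014],[-19,8,2,0,0,0.015],[-18,9,1,0,0,0.014],[-19,9,2,0,0,0.014],[-18,9,2,0,0,0.014],[-18,9,1,0,0,0.014],[-18,10,2,0,0,0.014]]]
[[[-17,10,1,0,0,0.015],[-18,10,2,0,0,0.014],[-17,11,2,0,0,0.014],[-18,10,1,0,0,0.014],[-17,11,2,0,0,0.014],[-17,11,1,0,0,0.015],[-17,12,2,0,0,0.014],[-16,11,2,0,0,0.014]]]
```

Call:
drive_tool(
  deltas=[
    [[-19,8,2,0,0,0.014],[-18,8,1,0,0,0.014],[-19,8,2,0,0,0.015],[-18,9,1,0,0,0.014],[-19,9,2,0,0,0.014],[-18,9,2,0,0,0.014],[-18,9,1,0,0,0.014],[-18,10,2,0,0,0.014]],
  ],
  gripper=30,
)

```text
time: 16.27
position: [0.4399, 0.1284, 0.121]
tool_rot: [0.826, 0.564, -0.002, -0.002]
ft_force: [0.8, 0.1, 0.6]
grip_width: 0.0261
grip_force: 0.0
```

Call:
drive_tool(
  deltas=[
    [[-17,10,1,0,0,0.015],[-18,10,2,0,0,0.014],[-17,11,2,0,0,0.014],[-18,10,1,0,0,0.014],[-17,11,2,0,0,0.014],[-17,11,1,0,0,0.015],[-17,12,2,0,0,0.014],[-16,11,2,0,0,0.014]],
  ],
)

```text
time: 16.93
position: [0.4626, -0.0318, 0.1078]
tool_rot: [0.857, 0.516, -0.001, -0.002]
ft_force: [0.4, 1.1, -0.0]
grip_width: 0.0264
grip_force: 0.0
```

Call:
drive_tool(
  deltas=[
    [[0,0,0,0,0,0],[0,0,0,0,0,0],[0,0,0,0,0,0]],
  ],
)

```text
time: 17.18
position: [0.4623, -0.0303, 0.1081]
tool_rot: [0.857, 0.516, -0.001, -0.002]
ft_force: [-0.0, 0.2, 0.3]
grip_width: 0.0264
grip_force: 0.0
```

```bash
python3 - <<'E'
from h import *
print(sensors.get_obs()["position"],pol(210))
a=eyes.camera("top"); b=eyes.camera("side")
I=np.zeros((400,800,3),np.uint8); I[:,:400]=cv2.resize(a["img"][200:320,160:280,::-1],(400,400)); I[:300,400:]=cv2.resize(b["img"][150:240,230:350,::-1],(400,300))
cv2.imwrite("pics/t2.png",I)
rows([(*pol(210),.11,YP)],[2])
E
```

```text
[ 0.46227059 -0.03025507  0.10814721] [ 0.46494423 -0.0307579 ]
[[[0,1,-1,-0.004,0,0.001],[0,2,-1,0,0,0.0]]]
```

View pics/t2.png

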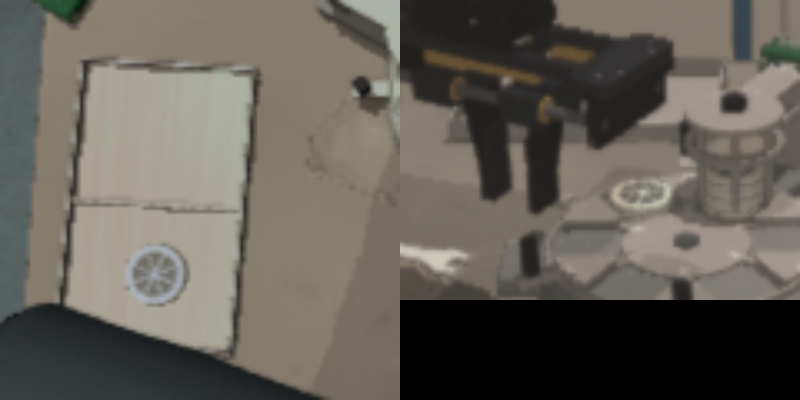

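Cassette 1 lies flat in the near half of the tray at crop (157,274), and the tray has not moved. Third click next.

Call:
drive_tool(
  deltas=[
    [[0,1,5,0,0,0],[0,2,15,0,0,0],[0,0,15,0,0,0],[0,0,11,0,0,0],[0,0,0,0,0,0],[0,0,0,0,0,0]],
  ],
)

```text
time: 17.78
position: [0.4655, -0.0316, 0.0622]
tool_rot: [0.856, 0.517, -0.001, -0.002]
ft_force: [0.9, 0.6, 0.2]
grip_width: 0.026
grip_force: 0.0
```

Call:
drive_tool(
  deltas=[
    [[-4,7,0,0,0,0],[-3,7,0,0,0,0],[-3,7,0,0,0,0],[-2,7,0,0,0,0],[-1,7,0,0,0,0],[-2,7,0,0,0,0],[0,8,0,0,0,0],[-1,7,0,0,0,0]],
  ],
)

```text
time: 18.45
position: [0.5064, -0.0732, 0.0628]
tool_rot: [0.856, 0.517, -0.003, -0.003]
ft_force: [-4.2, -0.7, -0.9]
grip_width: 0.0262
grip_force: 1.9
```

Call:
drive_tool(
  deltas=[
    [[1,7,0,0,0,0],[0,8,0,0,0,0],[2,7,0,0,0,0],[1,7,0,0,0,0],[2,7,0,0,0,0],[3,7,0,0,0,0],[3,7,0,0,0,0],[4,6,0,0,0,0]],
  ],
)

```text
time: 19.12
position: [0.5677, -0.0853, 0.0628]
tool_rot: [0.857, 0.516, 0.0, -0.0]
ft_force: [-0.5, 0.8, -0.0]
grip_width: 0.0261
grip_force: 0.0
```

Call:
drive_tool(
  deltas=[
    [[0,0,0,0,0,0],[0,0,0,0,0,0],[0,0,0,0,0,0],[0,0,0,0,0,0]],
  ],
)

```text
time: 19.45
position: [0.5653, -0.0848, 0.0624]
tool_rot: [0.856, 0.516, -0.001, -0.001]
ft_force: [-0.5, -1.0, 0.0]
grip_width: 0.0262
grip_force: 0.0
```

Call:
drive_tool(
  deltas=[
    [[0,0,-30,0,0,0],[0,0,-30,0,0,0],[0,0,-30,0,0,0],[0,0,-20,0,0,0],[0,0,0,0,0,0],[0,0,0,0,0,0]],
  ],
)

```text
time: 19.95
position: [0.5664, -0.0853, 0.1738]
tool_rot: [0.856, 0.516, 0.0, 0.0]
ft_force: [-0.9, 0.6, 0.3]
grip_width: 0.0262
grip_force: 0.0
```

Call:
drive_tool(
  deltas=[
    [[0,-15,0,0,0,-0.032],[1,-14,0,0,0,-0.033],[2,-14,1,0,0,-0.032],[2,-15,0,0,0,-0.033],[2,-14,0,0,0,-0.032],[3,-14,0,0,0,-0.033],[3,-14,1,0,0,-0.032],[0,0,0,0,0,0]],
  ],
  gripper=75,
)

```text
time: 20.62
position: [0.4734, -0.033, 0.1688]
tool_rot: [0.792, 0.61, -0.003, -0.005]
ft_force: [-0.7, -0.6, 0.4]
grip_width: 0.0638
grip_force: 0.0
```

Call:
drive_tool(
  deltas=[
    [[0,0,0,0,0,0],[0,0,0,0,0,0],[0,0,0,0,0,0]],
  ],
)

```text
time: 20.87
position: [0.4793, -0.0357, 0.1705]
tool_rot: [0.793, 0.61, -0.0, -0.001]
ft_force: [1.2, -0.2, -0.0]
grip_width: 0.065
grip_force: 0.0
```

```bash
python3 - <<'E'
from h import *
c,T,o=wrist(); im=c["img"][:,:,::-1].copy(); print(o["position"])
b=dp(-.067,0); a=np.arange(0,6.3,.05)
for p in (b,pol(120,.067)): cv2.polylines(im,[proj(c,np.c_[p[0]+.022*np.cos(a),p[1]+.022*np.sin(a),a*0+.03],T).round().astype(int)],True,(0,255,0),1)
cv2.imwrite("pics/w4.png",im); y=TH-np.radians(17)
rows([(*b,.10,y),(*b,.056,y)],[5,5])
E
```

```text
[ 0.47934433 -0.03565105  0.17046943]
[[[13,0,14,-0.001,0,-0.0],[13,-1,14,0,0,-0.0],[12,0,14,0,0,-0.0],[13,-1,14,0,0,-0.001],[13,0,15,0,0,0.0],[0,0,8,0,0,0.0],[0,0,9,0,0,0.0],[0,0,9,0,0,0.0]]]
[[[0,0,9,0,0,0.0],[0,0,9,0,0,0.0]]]
```

View pics/w4.png

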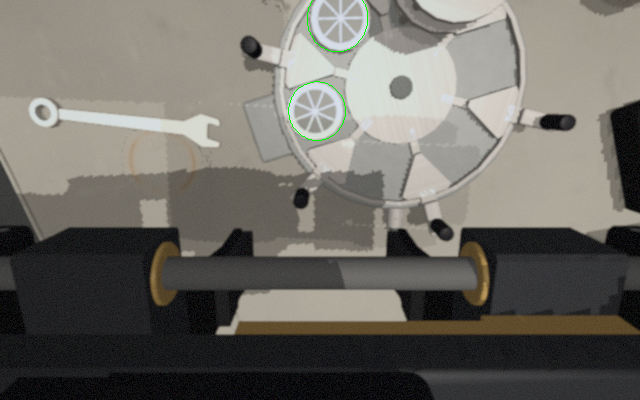

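Cassette 2 is in the bay at (316,111) and cassette 3 is at (339,19), both on their predicted rings. I'll grasp with the same motion as before.

Call:
drive_tool(
  deltas=[
    [[13,0,14,0,0,0],[13,0,14,0,0,0],[12,0,14,0,0,0],[13,-1,14,0,0,0],[13,0,15,0,0,0],[0,0,8,0,0,0],[0,0,9,0,0,0],[0,0,9,0,0,0]],
  ],
)

```text
time: 21.58
position: [0.4941, 0.0266, 0.0732]
tool_rot: [0.793, 0.61, -0.0, -0.001]
ft_force: [0.4, -0.4, 0.2]
grip_width: 0.0652
grip_force: 0.0
```

Call:
drive_tool(
  deltas=[
    [[0,0,8,0,0,0],[0,0,8,0,0,0],[0,0,4,0,0,0],[0,0,0,0,0,0],[0,0,0,0,0,0],[0,0,0,0,0,0]],
  ],
)

```text
time: 22.08
position: [0.4938, 0.027, 0.0541]
tool_rot: [0.793, 0.61, -0.0, -0.001]
ft_force: [0.3, -0.7, 0.2]
grip_width: 0.0653
grip_force: 0.0
```

Call:
drive_tool(
  deltas=[
    [[0,0,4,0,0,0],[0,0,2,0,0,0],[0,0,0,0,0,0],[0,0,0,0,0,0]],
  ],
)

```text
time: 22.42
position: [0.4934, 0.0272, 0.0477]
tool_rot: [0.792, 0.61, -0.0, -0.001]
ft_force: [-0.3, 0.4, -0.1]
grip_width: 0.0654
grip_force: 0.0
```

Call:
drive_tool(
  deltas=[
    [[0,0,0,0,0,0],[0,0,0,0,0,0],[0,0,0,0,0,0],[0,0,0,0,0,0],[0,0,0,0,0,0],[0,0,0,0,0,0]],
  ],
  gripper=40,
  squeeze=15,
)

```text
time: 22.92
position: [0.4935, 0.0272, 0.0478]
tool_rot: [0.792, 0.61, -0.0, -0.001]
ft_force: [0.0, 0.4, -0.2]
grip_width: 0.0428
grip_force: 15.0
```

Call:
drive_tool(
  deltas=[
    [[0,0,-5,0,0,0],[0,0,-10,0,0,0],[0,0,-20,0,0,0],[0,0,-25,0,0,0],[0,0,-25,0,0,0],[0,0,-15,0,0,0],[0,0,0,0,0,0],[0,0,0,0,0,0]],
  ],
)

```text
time: 23.58
position: [0.4942, 0.027, 0.1491]
tool_rot: [0.792, 0.61, 0.001, 0.0]
ft_force: [-0.8, 0.1, -0.5]
grip_width: 0.0433
grip_force: 15.0
```

```bash
python3 - <<'E'
from h import *
y=TH-np.radians(17)
rows([(.522,.288,.148,y)],[14])
E
```

```text
[[[19,-3,0,0.001,-0.001,0.0],[18,-3,0,0,0,-0.0],[19,-3,0,0,0,-0.0],[18,-2,0,0,0,-0.0],[19,-3,0,0,0,-0.0],[18,-3,0,0,0,-0.0],[19,-3,1,0,0,-0.0],[18,-3,0,0,0,-0.0]]]
[[[19,-3,0,0,0,-0.0],[18,-3,0,0,0,-0.0],[19,-2,0,0,0,-0.0],[18,-3,0,0,0,-0.0],[19,-3,0,0,0,-0.0],[18,-3,0,0,0,-0.0]]]
```

Call:
drive_tool(
  deltas=[
    [[10,-2,0,0,0,0],[18,-3,0,0,0,0],[19,-3,0,0,0,0],[19,-2,0,0,0,0],[19,-3,0,0,0,0],[18,-3,0,0,0,0],[19,-3,0,0,0,0],[19,-3,0,0,0,0]],
  ],
)

```text
time: 24.25
position: [0.5072, 0.1705, 0.1462]
tool_rot: [0.792, 0.61, -0.002, -0.002]
ft_force: [0.5, -0.8, -0.6]
grip_width: 0.0429
grip_force: 15.0
```

Call:
drive_tool(
  deltas=[
    [[19,-3,0,0,0,0],[18,-3,0,0,0,0],[19,-2,0,0,0,0],[18,-3,0,0,0,0],[18,-3,0,0,0,0],[18,-3,0,0,0,0],[9,-1,0,0,0,0],[0,0,0,0,0,0]],
  ],
)

```text
time: 24.92
position: [0.5208, 0.2906, 0.1465]
tool_rot: [0.792, 0.611, -0.001, -0.001]
ft_force: [0.4, 1.2, 0.2]
grip_width: 0.0432
grip_force: 15.0
```

Call:
drive_tool(
  deltas=[
    [[0,0,10,0,0,0],[0,0,18,0,0,0],[0,0,18,0,0,0],[0,0,18,0,0,0],[0,0,18,0,0,0],[0,0,14,0,0,0],[0,0,6,0,0,0],[0,0,0,0,0,0]],
  ],
)

```text
time: 25.58
position: [0.5198, 0.2872, 0.0437]
tool_rot: [0.793, 0.609, -0.003, -0.002]
ft_force: [-0.1, 0.3, -0.8]
grip_width: 0.0429
grip_force: 15.0
```

Call:
drive_tool(
  deltas=[
    [[0,0,0,0,0,0],[0,0,0,0,0,0]],
  ],
)

```text
time: 25.75
position: [0.5219, 0.2885, 0.0465]
tool_rot: [0.793, 0.61, 0.0, -0.001]
ft_force: [-0.3, -0.2, -0.4]
grip_width: 0.0428
grip_force: 15.0
```

Call:
drive_tool(
  deltas=[
    [[0,0,6,0,0,0],[0,0,6,0,0,0],[0,0,2,0,0,0],[0,0,2,0,0,0],[0,0,0,0,0,0],[0,0,0,0,0,0]],
  ],
)

```text
time: 26.25
position: [0.5211, 0.2887, 0.0303]
tool_rot: [0.792, 0.61, -0.001, -0.001]
ft_force: [-1.4, -0.6, 4.1]
grip_width: 0.0429
grip_force: 15.0
```

Call:
drive_tool(
  deltas=[
    [[0,0,0,0,0,0],[0,0,0,0,0,0],[0,0,0,0,0,0],[0,0,0,0,0,0],[0,0,0,0,0,0]],
  ],
  gripper=60,
)

```text
time: 26.67
position: [0.5214, 0.2888, 0.0297]
tool_rot: [0.793, 0.61, -0.0, -0.001]
ft_force: [-0.4, -0.1, -0.2]
grip_width: 0.0521
grip_force: 0.0
```

Call:
drive_tool(
  deltas=[
    [[0,0,-10,0,0,0],[0,0,-25,0,0,0],[0,0,-35,0,0,0],[0,0,-35,0,0,0],[-20,0,-30,0,0,0],[-35,-20,-20,0,0,0],[-35,-20,0,0,0,0],[-35,-20,0,0,0,0]],
  ],
)

```text
time: 27.33
position: [0.434, 0.1847, 0.1858]
tool_rot: [0.792, 0.61, 0.002, 0.0]
ft_force: [-0.4, -0.1, -0.5]
grip_width: 0.0519
grip_force: 0.0
```

Call:
drive_tool(
  deltas=[
    [[-35,-10,0,0,0,0],[-35,0,0,0,0,0],[-35,0,0,0,0,0],[-35,0,0,0,0,0],[-30,0,0,0,0,0],[0,0,0,0,0,0],[0,0,0,0,0,0],[0,0,0,0,0,0]],
  ],
)

```text
time: 28.0
position: [0.3809, 0.0236, 0.1839]
tool_rot: [0.793, 0.609, 0.0, -0.001]
ft_force: [-0.1, 0.9, 0.4]
grip_width: 0.0518
grip_force: 0.0
```

```bash
python3 - <<'E'
from h import *
a=eyes.camera("top"); b=eyes.camera("side")
I=np.zeros((400,800,3),np.uint8); I[:300,:450]=cv2.resize(a["img"][180:320,165:375,::-1],(450,300)); I[:300,450:]=cv2.resize(b["img"][150:255,230:352,::-1],(350,300))
cv2.imwrite("pics/end.png",I)
E
```

```text
(no output)
```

View pics/end.png

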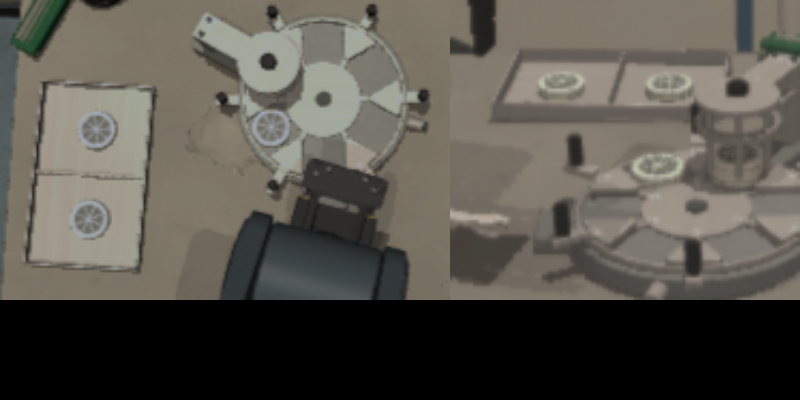

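Both cassettes lie flat and mesh up in separate halves of the tray, at crop (98,131) and (90,219). Cassette 3 is in its pocket at (270,127), and the arm is clear.

```bash
python3 -c "
from rig import ticket; print(ticket.hand_in())"
```

```text
the job is handed in; nothing more can be done
None
```

Job handed in after about 28 s on the robot's clock: cassettes 1 and 2 lie flat, mesh up, one in each half of the tray, the wheel rests three clicks round, and the other three cassettes are still in the dispenser; the hand-in returned no verdict.

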